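# Turn the reversed battery pack round in the charger

### The arm

A 7-joint arm with a two-finger parallel gripper is mounted at the origin on the work surface. World frame = base frame: x ahead of the robot, y to its left, z up, the work surface at z = 0. Lengths are in m, angles in rad, forces in N, time in s.
With the tool pointing down it reaches from about 0.425 to 0.875 m from the base axis. Payload 4.7 kg.
Tool frame: the origin (TCP) lies midway between the tips of the shut fingers; the grasp point (between the pads) lies ctrl.grasp_offset behind it (ctrl.grasp_offset is the distance from the TCP to the grasp point, in m); z points along the fingers, y is the line along which they close (so a half turn about z gives the same grasp; the last joint's range is limited). The gripper opens to 87 mm and grips with 3 to 60 N. Pads are 19 mm wide; open, the fingers measure 117 mm over their backs; the gripper's body (75 mm by 190 mm) begins 51 mm behind the grasp point.
Start: joints at [-1.16, 0.321, -0.07, 1.45, 0.023, 1.371, -0.057], TCP at [0.251, 0.6, 0.183] pointing down, gripper open.
Joint ranges: [-2.86, 2.86], [-0.3, 2.09], [-1.38, 1.24], [0.06, 2.45], [-1.56, 4.7], [0.09, 2.05], [-2.69, 2.69]. Speed limits (rad/s): [2.57, 2.57, 3.14, 3.14, 3.14, 3.14, 3.14].

### API

Orientations are given as a rotation vector (axis times angle).
In Python, from bench import ctrl gives the robot as it stands. The module is installed in compiled form; this text tells all that it offers.
- The arm moves only by the tool jog_arm, never from a script. Its argument "moves" is one flat list of numbers, 7 for each row, row after row: the shift along the tool's x, y, z in units of 30 cm (1.0 is 30 cm), then the turn, a rotation vector about the tool's x, y, z in units of 60 degrees (1.0 is 60 degrees), then the gripper's target within -1 to 1 (fully open at 1, half-way at 0, shut at -1). In form: [x, y, z, wx, wy, wz, fingers, x, y, z, wx, wy, wz, fingers, ...]. A call has exactly 8 rows; each row is the pose to reach, as a shift and turn from the pose commanded when the call began, along the tool's axes at that moment; what a row does not reach only later rows make up. A row lasts 1/8 s, in which the tool goes at most 62.5 mm and 10.7 degrees, less where a joint would pass 70% of its speed; a pose out of reach is approached as far as the arm can. A call with a number of a shift or a turn outside -1 to 1 is refused whole. A call with a gripper value outside its range is refused whole. The fingers move at their own pace and stop on an object; "newtons" is the grip in N (left out, the last holds). Time passes only in rows, so rows that repeat a pose let the fingers close, or fill a call up. It gives the time, the measured TCP pose, the force, the opening and the grip force at its end, in the units of the state.
- ctrl.get_state(): the state, without advancing time (a new reading comes with each control period).
- ctrl.get_image(name): name is "side" or "top"; returns a dict with "pixels" (384x512x3 uint8, red, green, blue), "fx", "fy", "cx", "cy" (pixels), "dist" ([k1, k2, p1, p2, k3] as OpenCV has them; the pictures are not rectified), "xyz" and "rotation" of the camera in the world. Camera axes: x right, y up, looking along -z (the intrinsics and any distortion apply to the point x, -y, -z); pixel columns grow to the right and rows downward; lengths in m; the calibration is good to about 2 mm. A picture is of the moment at which its call begins. There is no depth.
- ctrl.close_job(): hands the job in; it is judged then, once.
The state is a dict: "time": time; "joint_positions": joint angles; "qd": joint speeds; "joint_torque": joint torques, N m; "position": TCP position; "tool_rot": TCP orientation; "ft_force": force on the tool from outside, world axes, zero at the start; "torque": the same for the moment, N m; "grip_width": opening from 0.0 (shut) to 1.0 (fully open); "grip_force": force on a finger pad.
Only numpy, scipy, OpenCV 4.12 (cv2) and the standard library are available. Lean on these libraries where they do the work, as an engineer would, in place of code of your own. Each camera call takes 0.05 s, during which the arm holds its last target. There are 200 camera calls.

### The job

The wheelchair battery pack is in the bench charger the wrong way round: lift it out, stand it upright in the middle of the rubber mat a quarter turn from how it sat, and let go; with the pack standing there, pull the charger's push-pull knob all the way up to its stop. Then take the pack again, turn it on so that its stepped end with the brass plates faces the charger's contact tower, lower it fully home in the bay, and only then push the knob right back in. Keep the pack upright, never let it drop, and leave the spray can, the caster wheel and the wrench alone.

Things in the scene. Friction and masses are not known exactly. Their poses are not given: they have to be found in the camera images.
- charger: Grey bench charger, fixed; its place and yaw differ each time. Origin: on the bench under the centre of the battery bay. The bay is an open well 144 mm long (x) by 80 mm wide (y), floor 12 mm and rim 44 mm above the bench, walls 12 mm thick; the top 6 mm of the walls slope outward at 45 degrees as a lead-in. Contact tower at the +x end, switch deck along the -y side.
- pack: Black battery pack with a grey handle, loose, 0.55 to 0.85 kg, balanced about its middle. 140 mm long (x) by 76 wide (y) by 60 high: 2 mm of play all round in the bay. Origin: centre of its underside. Starts home in the bay but wrong way round: its +x end at the bay's -x end. When right, its x axis points along the charger's x axis and its origin is 12 mm above the charger's.
- pack_handle (a point): Middle of the pack's rigid bar handle, 96 mm straight above the pack's origin. The bar runs along the pack's x: 92 mm long, 14 mm wide (y), 16 mm high, with a clear 28 mm gap under it; its two posts stand 40 mm either side of the middle.
- pack_terminal (a point): The pack's stepped end, middle of its top edge: 70 mm along +x and 40 mm above the pack's origin. The last 20 mm of the pack there is a step only 40 mm high with two brass plates on it; the other (-x) end is plain and full height.
- charger_contact (a point): Where the pack's stepped end belongs: on the bay's +x end wall, 72 mm along the charger's +x, 52 mm above the bench. Just outside that wall (x 80 to 96 mm) stands the contact tower, 70 mm wide (y), top 82 mm above the bench, with two brass contacts facing the bay.
- mat: Flat grey rubber mat fixed on the bench, 220 by 200 mm, 5 mm thick; origin at the centre of its underside. It lies to one side of the charger, left or right.
- knob (a joint): Push-pull knob's travel along the vertical, m: 0 = fully in, 0.016 = fully out. A friction detent holds it wherever it is left: it takes about 6 N to move either way, with a firm stop at each end.
- knob_top (a point): Centre of the black knob's top face; moves with it. Round head 32 mm in diameter, 20 mm tall, on a 14 mm stem. It stands on the flat switch deck (44 mm above the bench, charger y -52 to -118 mm) at charger x -35, y -85 mm; its top is 41 mm above the deck when in, 57 mm when out.
- spray_can: Bystander: aluminium spray can, 65 mm in diameter, 190 mm tall, standing on the far part of the bench; origin at the centre of its underside.
- caster: Bystander: small caster wheel lying flat, 92 mm in diameter, 26 mm thick, on the left of the bench; origin at the centre of its underside.
- wrench: Bystander: steel wrench lying on the right of the bench; origin at its middle, on the bench.
Things that resemble listed ones, but are neither listed nor needed, are in the scene too. Several things have the shape of the charger; the one meant has the colours described above.

How it is judged:
On the way, in this order (a step that is already met when the one before it is completed fails the run):
1. the pack stands upright on the mat, within 70 mm of its middle, turned a quarter turn (to within 27 degrees) from the bay, at rest and let go (horizontal distance between pack and mat below 0.07 m and z of pack in the frame of mat below 0.012 m and angle between pack's own z axis and vertical below 0.08 rad and angle between the x axis of pack and the x axis of charger, either way round above 1.1 rad and contact force between the fingers and pack below 0.1 N and linear speed of pack below 0.02 m/s), for 0.2 s.
2. the knob is out (beyond 13.5 mm) while the pack stands released on the mat (all of step 1 and value of joint knob above 0.0135 m), for 0.2 s.
3. the pack is fully home in the bay the right way round while the knob is still out (z of pack in the frame of charger below 0.016 m and horizontal distance between pack and charger below 0.006 m and horizontal distance between pack_terminal and charger_contact below 0.012 m and angle between pack's own z axis and vertical below 0.06 rad and value of joint knob above 0.0135 m), for 0.2 s.
At the end, for the whole second after the job is handed in: The pack is fully home in the bay (underside within 4 mm of the bay floor, origin within 6 mm of the bay's centre, upright to 3.4 degrees) with its stepped end within 12 mm of the contact end, at rest and released, and the knob is pushed in to within 3 mm (z of pack in the frame of charger below 0.016 m and horizontal distance between pack and charger below 0.006 m and horizontal distance between pack_terminal and charger_contact below 0.012 m and angle between pack's own z axis and vertical below 0.06 rad and value of joint knob below 0.003 m and linear speed of pack below 0.02 m/s and contact force between the fingers and pack below 0.1 N); the robot touches nothing.
It fails at once if the pack was dropped: moving freely, out of the fingers, faster than 0.65 m/s (a fall of about 20 mm) (contact force between the fingers and pack below 0.05 N and linear speed of pack above 0.65 m/s).
It fails at once if the pack was tipped more than 34 degrees (angle between pack's own z axis and vertical above 0.6 rad).
It fails at once if the spray can was moved more than 30 mm (distance of spray_can from where it was at the start of the episode above 0.03 m).
It fails at once if the caster wheel was moved more than 30 mm (distance of caster from where it was at the start of the episode above 0.03 m).
It fails at once if the wrench was moved more than 30 mm (distance of wrench from where it was at the start of the episode above 0.03 m).
It also fails if it takes over 72 s, if anything falls off the work surface, if the arm or the gripper's body presses on something with over 40 N, if the wrist force passes 120 N, or if a joint passes its speed limit or range.

## Working session

There is one attempt and no reset: what is moved stays moved. The work goes in short steps, Python scripts to look and compute and a tool call to move; the robot and the scene stay as the last step left them, time stands still between calls to the robot, and variables do not carry over. Pictures are saved under pics/ and viewed, at most 10 in all, crops included, and the job is handed in when it is done.

Besides the shell and the picture viewer there is one more tool, called after "Request:" in YAML: its name, and indented under it one key for each argument. jog_arm: Moves the arm, as the interface text tells. Its arguments: {"type":"object","properties":{"moves":{"type":"array"},"newtons":{"type":"number"}},"required":["moves"]}

```bash
mkdir -p pics
cat > h.py <<'E'
import numpy as np, cv2
from scipy.spatial.transform import Rotation as R
from bench import ctrl
def rot(im):
    r=np.array(im["rotation"],float)
    return r if r.shape==(3,3) else R.from_rotvec(r).as_matrix()
def K(im): return np.array([[im["fx"],0,im["cx"]],[0,im["fy"],im["cy"]],[0,0,1.]])
def ray(im,uv):
    p=cv2.undistortPoints(np.array(uv,float).reshape(-1,1,2),K(im),np.array(im["dist"],float)).reshape(-1,2)
    return np.c_[p[:,0],-p[:,1],-np.ones(len(p))]@rot(im).T
def plane(im,uv,z):
    d=ray(im,uv); o=np.array(im["xyz"]); return o+d*((z-o[2])/d[:,2])[:,None]
def proj(im,P):
    c=(np.atleast_2d(P)-np.array(im["xyz"]))@rot(im)
    c=c*[1,-1,-1]
    return cv2.projectPoints(c,np.zeros(3),np.zeros(3),K(im),np.array(im["dist"],float))[0].reshape(-1,2)
def save(im,name,box=None,s=1):
    p=im["pixels"][...,::-1]
    if box: p=p[box[1]:box[3],box[0]:box[2]]
    cv2.imwrite("pics/"+name,cv2.resize(p,None,fx=s,fy=s,interpolation=cv2.INTER_CUBIC))
E
python3 - <<'E'
from h import *
import pickle
d={}
for n in("side","top"):
    im=ctrl.get_image(n); d[n]=im; print(n,im["xyz"],im["rotation"],im["fx"],im["dist"])
pickle.dump(d,open("im0.pkl","wb"))
cv2.imwrite("pics/a.png",np.hstack([cv2.resize(d[n]["pixels"][...,::-1],(400,300)) for n in d]))
save(d["top"],"top0.png",s=1.5); save(d["side"],"side0.png",s=1.5)
print(ctrl.get_state(),ctrl.grasp_offset)
E
```

```text
side [ 0.48226549 -0.70833117  0.89128396] [ 0.74676098 -0.03790092 -0.09150658] 410.4437047595205 [-0.1258372  0.         0.         0.         0.       ]
top [ 0.33330671 -0.01879385  1.36671811] [ 0.12830333 -0.1062553  -1.54685341] 443.72255797367546 [-0.04943586  0.          0.          0.          0.        ]
{'time': 0.1, 'joint_positions': array([-1.15992616,  0.32174275, -0.07008654,  1.45157095,  0.02263289,
        1.37079129, -0.05688512]), 'qd': array([ 0.00017003, -0.00262524,  0.00026844, -0.00419815, -0.00060852,
        0.0022502 , -0.00028003]), 'joint_torque': array([ 5.06768611e-04, -4.92571914e+01, -4.05533044e-01, -3.13398170e+01,
       -6.41585095e-02,  3.95477400e-02,  1.07989895e-04]), 'position': array([0.25102637, 0.59895426, 0.18186594]), 'tool_rot': array([-6.19043011e-01, -3.07977672e+00,  2.68919526e-03]), 'ft_force': array([ 0.65789662,  0.0381424 , -0.81865471]), 'torque': array([-0.00116924, -0.07457847, -0.01667509]), 'grip_force': 0.0, 'grip_width': 1.0038929340757723} 0.0187
```

View pics/top0.png

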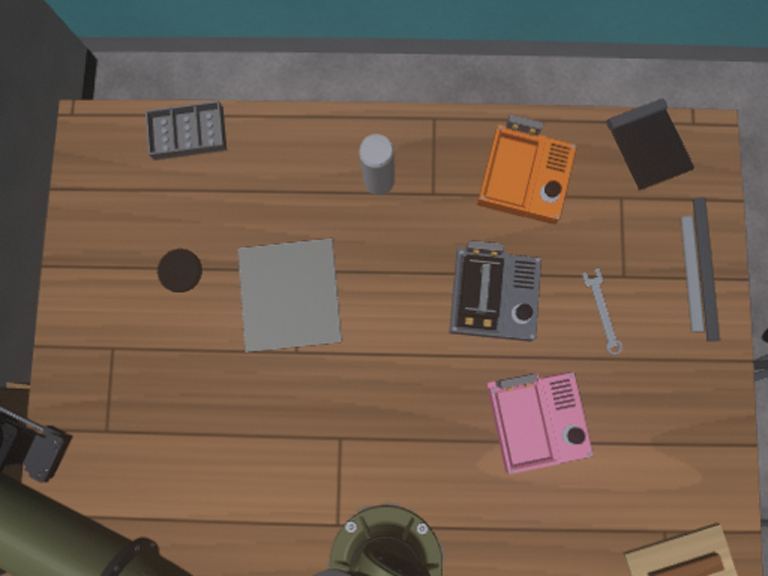

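View pics/side0.png

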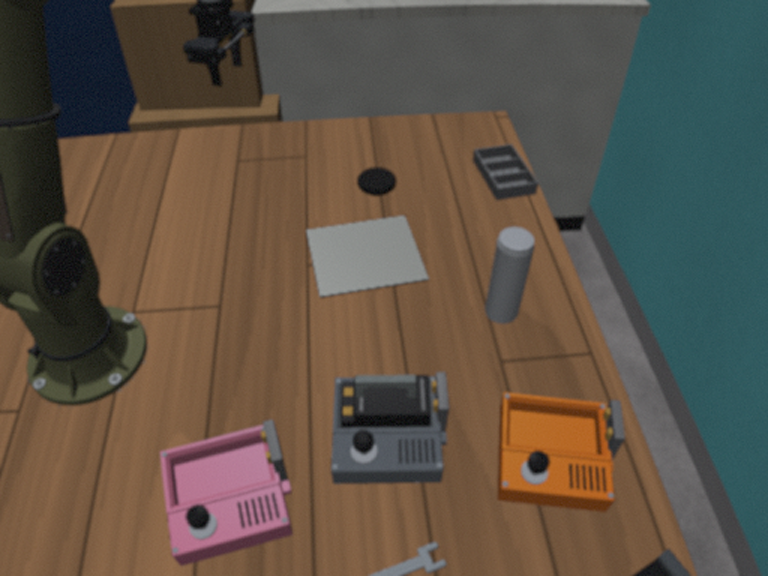

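The top view (1.5x) shows three charger-shaped things: orange at (528,172), grey at (497,293) and pink at (540,422). Only the grey one matches, with the pack in its bay and the brass plates at the near end (477,322). The mat is at (290,295), the caster at (180,270), the can at (377,165) and the wrench at (603,312). I'll confirm the grey charger in a crop and measure it.

Run:
```python
from h import *
import pickle
d=pickle.load(open("im0.pkl","rb")); im=d["top"]
save(im,"crop.png",(290,155,370,235),7)
hsv=cv2.cvtColor(im["pixels"],cv2.COLOR_RGB2HSV)
H,S,V=[hsv[...,i].astype(int) for i in range(3)]
def comps(m,box,mn):
    mm=np.zeros(m.shape,np.uint8); x0,y0,x1,y1=box; mm[y0:y1,x0:x1]=m[y0:y1,x0:x1]
    n,l,st,c=cv2.connectedComponentsWithStats(mm)
    return [(l==i).astype(np.uint8) for i in range(1,n) if st[i,4]>=mn]
def rect(m):
    c=max(cv2.findContours(m,0,1)[0],key=cv2.contourArea); return cv2.minAreaRect(c),m.sum()
for z,name,m,box,mn in [(0.005,"mat",(S<40)&(V>100),(140,140,240,250),500),
  (0.116,"handle",(S<60)&(V>110),(305,170,350,220),20),
  (0.052,"brass",(S>100)&(V>120)&(H<35),(300,205,335,225),8),
  (0.085,"knob",(V<50),(338,198,362,220),20),
  (0.044,"charger",(S<70),(295,155,365,232),1000)]:
    for c in comps(m,box,mn):
        r,a=rect(c); b=cv2.boxPoints(r); P=plane(im,np.vstack([np.array([r[0]]),b]),z)
        ys,xs=np.nonzero(c); ce=plane(im,[[xs.mean(),ys.mean()]],z)[0]
        print(name,a,np.round(r[0],1),"cen",ce.round(4)[:2],"rect",P[:,:2].round(4).tolist())
```

```text
mat 4421 [192.  196.4] cen [0.5282 0.2123] rect [[0.5285, 0.2137], [0.6272, 0.331], [0.6506, 0.1276], [0.4323, 0.0996], [0.409, 0.2981]]
handle 121 [322.6 191. ] cen [ 0.5354 -0.178 ] rect [[0.5354, -0.1779], [0.4923, -0.1684], [0.5797, -0.1761], [0.5789, -0.1875], [0.4915, -0.1797]]
handle 54 [344.3 209. ] cen [ 0.4825 -0.2381] rect [[0.4849, -0.2395], [0.5016, -0.2259], [0.5056, -0.2471], [0.4682, -0.2531], [0.4643, -0.2319]]
brass 17 [312.  213.5] cen [ 0.4771 -0.1555] rect [[0.4773, -0.1545], [0.4817, -0.1485], [0.4819, -0.1604], [0.473, -0.1604], [0.4727, -0.1485]]
brass 20 [324.5 215. ] cen [ 0.4736 -0.1916] rect [[0.4736, -0.1916], [0.4795, -0.1872], [0.4797, -0.1961], [0.4677, -0.1961], [0.4675, -0.1872]]
brass 26 [308.5 223.5] cen [ 0.4467 -0.1397] rect [[0.4473, -0.1442], [0.4483, -0.119], [0.4493, -0.1694], [0.4463, -0.1694], [0.4453, -0.119]]
charger 3268 [330.5 193.2] cen [ 0.5362 -0.2096] rect [[0.5407, -0.2107], [0.4507, -0.117], [0.6442, -0.1317], [0.6325, -0.3066], [0.4395, -0.2881]]
```

View pics/crop.png

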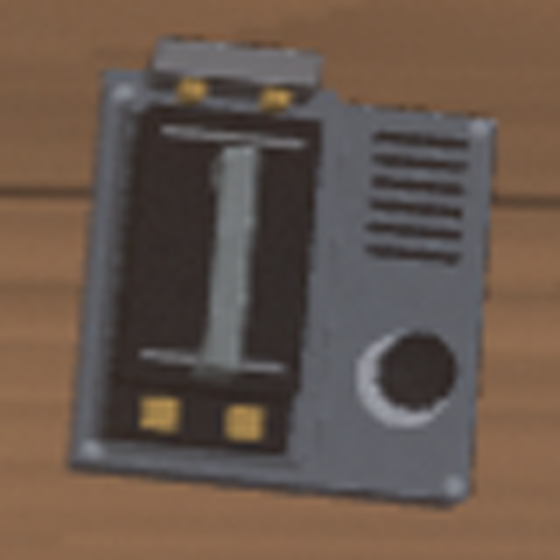

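The crop confirms it: the grey charger's tower is at the top, the pack's brass plates are at the opposite, near end (crop 160,414 and 245,422), and the knob is at crop (417,370).

Run:
```python
from h import *
import pickle
d=pickle.load(open("im0.pkl","rb")); im=d["top"]
cr=lambda x,y:(290+(x+.5)/7-.5,155+(y+.5)/7-.5)
obs=[((-84,52),.044,cr(70,468)),((-84,-118),.044,cr(467,506)),((84,-118),.044,cr(496,118)),((84,52),.044,cr(103,72)),
 ((-35,-85),.085,cr(418,370)),((0,0),.116,(322.6,191.)),((-60,0),.052,(318.2,214.3))]
M=np.array([o[0] for o in obs])/1000; P=np.array([plane(im,[o[2]],o[1])[0,:2] for o in obs])
def fit(M,P):
    a=M-M.mean(0);b=P-P.mean(0); t=np.arctan2((a[:,0]*b[:,1]-a[:,1]*b[:,0]).sum(),(a*b).sum())
    r=np.array([[np.cos(t),-np.sin(t)],[np.sin(t),np.cos(t)]]); return t,P.mean(0)-r@M.mean(0),r
t,c,r=fit(M,P); print("yaw",np.degrees(t),c); print(((M@r.T+c-P)*1000).round(1))
print("knob",r@[-.035,-.085]+c)
si=d["side"]
Q=np.array([[*(r@np.array(m)+c),o[1]] for m,o in zip(M,obs)])
print(proj(si,Q)*1.5)
p=si["pixels"][...,::-1].copy(); 
p=cv2.resize(p[235:330,205:310],None,fx=6,fy=6,interpolation=2)
for u,v in proj(si,Q): cv2.circle(p,(int((u-205+.5)*6),int((v-235+.5)*6)),4,(0,0,255),1)
cv2.imwrite("pics/sidechk.png",p)
```

```text
yaw -4.736058038108936 [ 0.53535153 -0.17724427]
[[ 2.3 -0.2]
 [ 1.1 -0.3]
 [-0.2  0.2]
 [-3.2 -1.2]
 [-0.1  0.3]
 [-0.1  0.6]
 [ 0.2  0.6]]
knob [ 0.49345295 -0.25906425]
[[334.95185578 377.14573784]
 [330.55065579 471.51913959]
 [443.53021726 470.140488  ]
 [436.03835108 376.07799465]
 [362.98362677 438.04679303]
 [386.06496586 377.89800456]
 [348.38770495 401.09927802]]
```

View pics/sidechk.png

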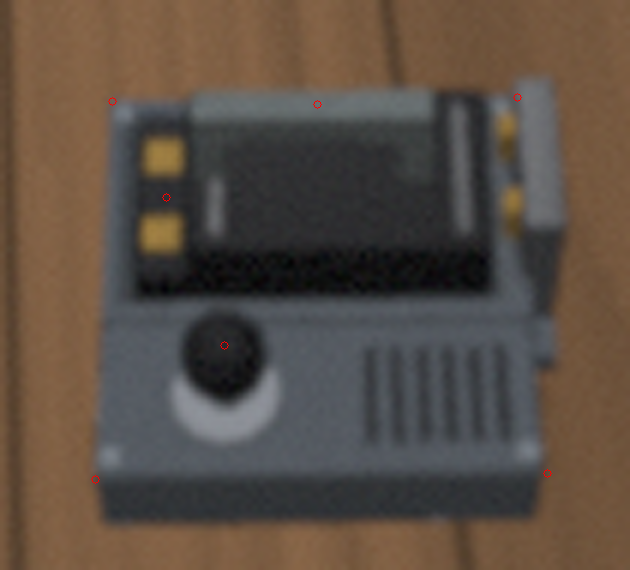

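The side view agrees with the top-view fit: the knob, handle and brass-plate points all land where they should. The charger is at (0.5353, -0.1772) with yaw -4.7°, and the mat centre is at (0.5285, 0.2137). Next is the move planner.

```bash
cat > plan.py <<'E'
import sys; from h import *
# usage: plan.py x y z yaw_of_tool_y_deg -> shift and turn in move units
CH=np.array([.5353,-.1772]); YAW=-4.74
x,y,z,a=map(float,sys.argv[1:5])
s=ctrl.get_state(); r=R.from_rotvec(s["tool_rot"]); p=s["position"]
ya=np.degrees(np.arctan2(*r.as_matrix()[1::-1,1]))
t=np.radians(a); Y=np.array([np.cos(t),np.sin(t),0]); Z=np.array([0,0,-1.]); g=R.from_matrix(np.c_[np.cross(Y,Z),Y,Z])
w=(r.inv()*g).as_rotvec(degrees=True)/60
print("t",round(s["time"],2),"pos",p.round(4),"ytool",round(ya,2),"q7",s["joint_positions"][6].round(2),"w",s["grip_width"].round(3),"gf",s["grip_force"],"f",s["ft_force"].round(1))
print("shift",(r.inv().apply(np.array([x,y,z])-p)/.3).round(4),"turn",w.round(4))
E
python3 plan.py 0.56 0.22 0.22 7; python3 plan.py 0.5353 -0.1772 0.17 -94.7
```

```text
Traceback (most recent call last):
  File "plan.py", line 9, in <module>
    print("t",round(s["time"],2),"pos",p.round(4),"ytool",round(ya,2),"q7",s["joint_positions"][6].round(2),"w",s["grip_width"].round(3),"gf",s["grip_force"],"f",s["ft_force"].round(1))
                                                                                                                ^^^^^^^^^^^^^^^^^^^^^
AttributeError: 'float' object has no attribute 'round'
Traceback (most recent call last):
  File "plan.py", line 9, in <module>
    print("t",round(s["time"],2),"pos",p.round(4),"ytool",round(ya,2),"q7",s["joint_positions"][6].round(2),"w",s["grip_width"].round(3),"gf",s["grip_force"],"f",s["ft_force"].round(1))
                                                                                                                ^^^^^^^^^^^^^^^^^^^^^
AttributeError: 'float' object has no attribute 'round'
```

```bash
sed -i 's/s\["grip_width"\].round(3)/round(s["grip_width"],3)/' plan.py
python3 plan.py 0.56 0.24 0.22 9
```

```text
t 0.1 pos [0.251  0.599  0.1819] ytool 67.27 q7 -0.06 w 1.004 gf 0.0 f [ 0.7  0.  -0.8]
shift [-1.4123 -0.7059 -0.1257] turn [-1.400e-03  9.000e-04  9.712e-01]
```

Request:
jog_arm:
  moves: [-0.2, -0.1, -0.1, 0, 0, 0.15, 1, -0.4, -0.2, -0.126, 0, 0, 0.3, 1, -0.6, -0.3, -0.126, 0, 0, 0.48, 1, -0.8, -0.4, -0.126, 0, 0, 0.65, 1, -0.98, -0.5, -0.126, 0, 0, 0.8, 1, -0.98, -0.5, -0.126, 0, 0, 0.97, 1, -0.98, -0.5, -0.126, 0, 0, 0.97, 1, -0.98, -0.5, -0.126, 0, 0, 0.97, 1]

```text
time: 1.1
position: [0.4628, 0.3494, 0.2203]
tool_rot: [-2.031, -2.395, 0.001]
ft_force: [0.1, 1.0, -0.4]
grip_width: 1.001
grip_force: 0.0
```

```bash
python3 plan.py 0.5353 -0.05 0.22 -50
```

```text
t 1.1 pos [0.4628 0.3494 0.2203] ytool 9.38 q7 -0.5 w 1.001 gf 0.0 f [ 0.1  1.  -0.4]
shift [-1.3528  0.0213 -0.    ] turn [-1.400e-03 -1.000e-04  9.897e-01]
```

Request:
jog_arm:
  moves: [-0.2, 0, 0, 0, 0, 0.15, 1, -0.4, 0.01, 0, 0, 0, 0.3, 1, -0.6, 0.02, 0, 0, 0, 0.48, 1, -0.8, 0.03, 0, 0, 0, 0.65, 1, -1, 0.04, 0, 0, 0, 0.8, 1, -1, 0.04, 0, 0, 0, 0.97, 1, -1, 0.04, 0, 0, 0, 0.99, 1, -1, 0.04, 0, 0, 0, 0.99, 1]

```text
time: 2.1
position: [0.5232, 0.0557, 0.2205]
tool_rot: [-2.951, -1.077, 0.0]
ft_force: [0.3, -0.3, 0.4]
grip_width: 1.004
grip_force: 0.0
```

```bash
python3 plan.py 0.5353 -0.1772 0.17 -94.74
```

```text
t 2.1 pos [0.5232 0.0557 0.2205] ytool -49.9 q7 -1.01 w 1.004 gf 0.0 f [ 0.3 -0.3  0.4]
shift [-0.4692  0.6198  0.168 ] turn [-4.000e-04  3.000e-04  7.474e-01]
```

Request:
jog_arm:
  moves: [-0.12, 0.15, 0, 0, 0, 0.17, 1, -0.24, 0.31, 0, 0, 0, 0.34, 1, -0.36, 0.46, 0.05, 0, 0, 0.51, 1, -0.469, 0.62, 0.1, 0, 0, 0.68, 1, -0.469, 0.62, 0.168, 0, 0, 0.747, 1, -0.469, 0.62, 0.168, 0, 0, 0.747, 1, -0.469, 0.62, 0.168, 0, 0, 0.747, 1, -0.469, 0.62, 0.168, 0, 0, 0.747, 1]

```text
time: 3.1
position: [0.5349, -0.1786, 0.1712]
tool_rot: [-3.138, 0.135, -0.003]
ft_force: [-0.0, 0.2, -0.0]
grip_width: 0.998
grip_force: 0.0
```

```bash
python3 plan.py 0.5353 -0.1772 0.0895 -94.74
```

```text
t 3.1 pos [ 0.5349 -0.1786  0.1712] ytool -94.94 q7 -1.28 w 0.998 gf 0.0 f [-0.   0.2 -0. ]
shift [ 0.0004 -0.0046  0.2724] turn [-0.0003 -0.0016 -0.0033]
```

Request:
jog_arm:
  moves: [0, -0.004, 0.1, 0, 0, -0.003, 1, 0, -0.004, 0.2, 0, -0.001, -0.003, 0.5, 0, -0.004, 0.272, 0, -0.001, -0.003, 0, 0, -0.004, 0.272, 0, -0.001, -0.003, -0.3, 0, -0.004, 0.272, 0, -0.001, -0.003, -1, 0, -0.004, 0.272, 0, -0.001, -0.003, -1, 0, -0.004, 0.272, 0, -0.001, -0.003, -1, 0, -0.004, 0.272, 0, -0.001, -0.003, -1]
  newtons: 45

```text
time: 4.1
position: [0.5343, -0.1786, 0.0891]
tool_rot: [-3.138, 0.136, 0.0]
ft_force: [0.7, 0.1, -1.2]
grip_width: 0.286
grip_force: 0.0
```

```bash
python3 plan.py 0.5353 -0.1772 0.21 -94.74
```

```text
t 4.1 pos [ 0.5343 -0.1786  0.0891] ytool -94.97 q7 -1.24 w 0.286 gf 0.0 f [ 0.7  0.1 -1.2]
shift [ 0.0027 -0.005  -0.4032] turn [-0.0002  0.0003 -0.0038]
```

Request:
jog_arm:
  moves: [0, 0, 0, 0, 0, 0, -1, 0, 0, 0, 0, 0, 0, -1, 0, 0, 0, 0, 0, 0, -1, 0, 0, 0, 0, 0, 0, -1, 0, 0, -0.02, 0, 0, 0, -1, 0, 0, -0.05, 0, 0, 0, -1, 0, 0, -0.09, 0, 0, 0, -1, 0, 0, -0.13, 0, 0, 0, -1]

```text
time: 5.1
position: [0.5344, -0.1787, 0.1289]
tool_rot: [-3.139, 0.136, 0.0]
ft_force: [0.8, 0.2, -0.3]
grip_width: 0.012
grip_force: 0.0
```

```bash
python3 plan.py 0.5353 -0.1772 0.21 -94.74
```

```text
t 5.1 pos [ 0.5344 -0.1787  0.1289] ytool -94.98 q7 -1.26 w 0.012 gf 0.0 f [ 0.8  0.2 -0.3]
shift [ 0.0025 -0.0053 -0.2703] turn [-0.0001  0.0001 -0.0039]
```

The gripper closed on nothing, so I need to look.

Run:
```python
from h import *
s=ctrl.get_image("side"); t=ctrl.get_image("top")
def c(im,b): 
    p=im["pixels"][b[1]:b[3],b[0]:b[2],::-1]; return cv2.resize(p,(400,400),interpolation=2)
cv2.imwrite("pics/b.png",np.hstack([c(s,(185,190,315,320)),c(t,(265,130,395,260))]))
st=ctrl.get_state(); P=st["position"]; print(proj(s,P),proj(t,P))
print(R.from_rotvec(st["tool_rot"]).as_matrix().round(3))
```

```text
[[257.50134361 249.09283707]] [[323.63986918 190.23781704]]
[[ 0.996 -0.087  0.002]
 [-0.087 -0.996 -0.   ]
 [ 0.002 -0.    -1.   ]]
```

View pics/b.png

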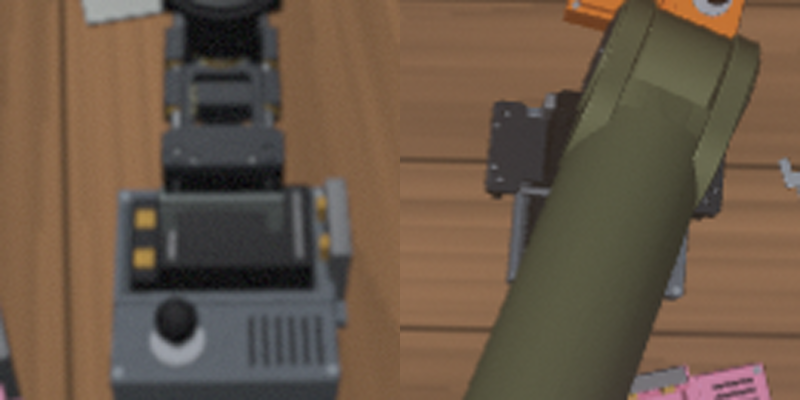

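Run:
```python
from h import *
s=ctrl.get_image("side")
st=ctrl.get_state(); P=st["position"]
p=cv2.resize(s["pixels"][190:290,205:315,::-1],None,fx=6,fy=6,interpolation=2)
for dz,c in((0,(0,0,255)),(.0187,(0,255,0)),(.0697,(255,0,0))):
  for dx in(-.0375,-.0095,.0095,.0375):
    u,v=proj(s,P+[dx,0,dz])[0]; cv2.circle(p,(int((u-204.5)*6),int((v-189.5)*6)),4,c,1)
c,sn=np.cos(-.0827),np.sin(-.0827)
for a in(-.046,.046):
  for z in(.1,.116):
    u,v=proj(s,[.5353+a*c,-.1772+a*sn,z])[0]; cv2.circle(p,(int((u-204.5)*6),int((v-189.5)*6)),4,(0,255,255),1)
cv2.imwrite("pics/c.png",p); print(st["grip_width"])
```

```text
0.010534454367651274
```

View pics/c.png

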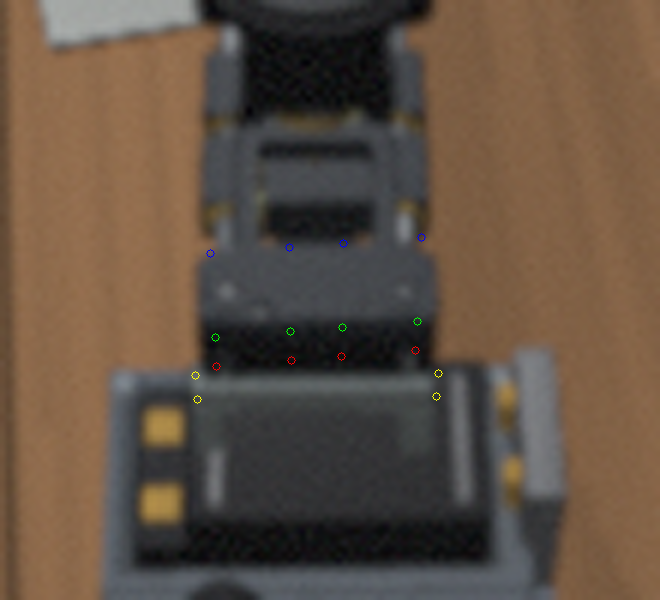

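The projected points fit: the pack is still seated, and the bar sits where I calculated, between the yellow marks at crop (196,376) and (438,374). I probably lifted before the grip had built up. I'll retry and check the grip before lifting.

Request:
jog_arm:
  moves: [0, 0, 0, 0, 0, 0, 0.2, 0, 0, 0, 0, 0, 0, 0.2, 0, 0, 0, 0, 0, 0, 0.2, 0, 0, 0, 0, 0, 0, 0.2, 0, 0, 0, 0, 0, 0, 0.2, 0, 0, 0, 0, 0, 0, 0.2, 0, 0, 0, 0, 0, 0, 0.2, 0, 0, 0, 0, 0, 0, 0.2]
  newtons: 50

```text
time: 6.25
position: [0.5341, -0.1786, 0.1277]
tool_rot: [-3.139, 0.136, 0.002]
ft_force: [-0.3, 0.1, -1.1]
grip_width: 0.601
grip_force: 0.0
```

```bash
python3 plan.py 0.5353 -0.1772 0.0885 -94.74
```

```text
t 6.25 pos [ 0.5341 -0.1786  0.1277] ytool -94.97 q7 -1.26 w 0.601 gf 0.0 f [-0.3  0.1 -1.1]
shift [ 0.0036 -0.005   0.1306] turn [-0.0001  0.0009 -0.0039]
```

Request:
jog_arm:
  moves: [0.002, -0.005, 0.07, 0, 0, -0.004, 0.2, 0.003, -0.005, 0.131, 0, 0, -0.004, 0.1, 0.003, -0.005, 0.131, 0, 0, -0.004, -1, 0.003, -0.005, 0.131, 0, 0, -0.004, -1, 0.003, -0.005, 0.131, 0, 0, -0.004, -1, 0.003, -0.005, 0.131, 0, 0, -0.004, -1, 0.003, -0.005, 0.131, 0, 0, -0.004, -1, 0.003, -0.005, 0.131, 0, 0, -0.004, -1]

```text
time: 7.25
position: [0.5352, -0.1772, 0.0885]
tool_rot: [-3.139, 0.13, 0.001]
ft_force: [0.0, -0.2, -0.4]
grip_width: 0.02
grip_force: 0.0
```

```bash
python3 plan.py 0.5353 -0.1772 0.21 -94.74
```

```text
t 7.25 pos [ 0.5352 -0.1772  0.0885] ytool -94.73 q7 -1.23 w 0.02 gf 0.0 f [ 0.  -0.2 -0.4]
shift [ 1.00e-04  0.00e+00 -4.05e-01] turn [-0.0002  0.0007  0.0001]
```

Run:
```python
from h import *
s=ctrl.get_image("side")
p=cv2.resize(s["pixels"][180:280,205:315,::-1],None,fx=7,fy=6,interpolation=2)
p=cv2.convertScaleAbs(p,alpha=2.0,beta=10)
cv2.imwrite("pics/d.png",p); st=ctrl.get_state(); print(st["grip_width"],st["grip_force"],(proj(s,st["position"])-[204.5,179.5])*[7,6], (proj(s,st["position"]+[0,0,.0187])-[204.5,179.5])*[7,6])
```

```text
0.013949213955649194 0.0 [[369.34193004 475.08858907]] [[369.44023679 447.80627708]]
```

View pics/d.png

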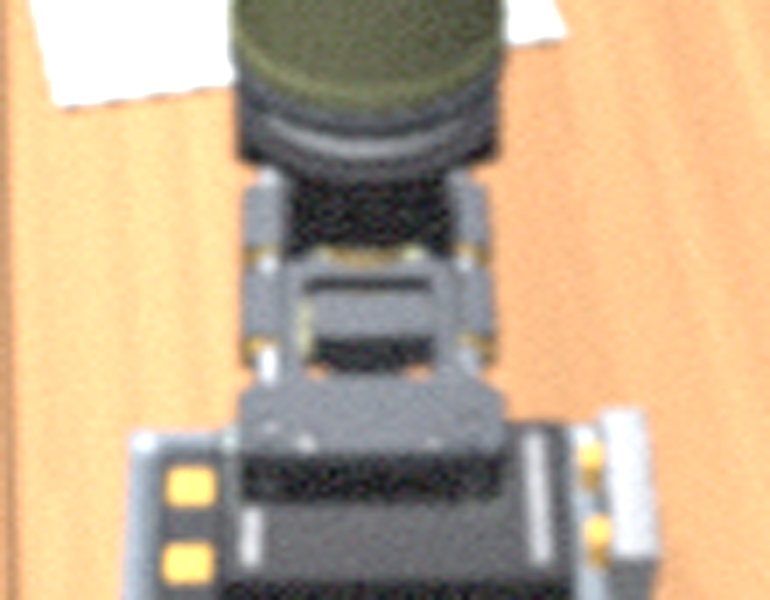

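The block at crop (240–500, 380–500) hides the fingers. I'll check whether it is the near end of the gripper body at the height I expect.

Run:
```python
from h import *
s=ctrl.get_image("side"); st=ctrl.get_state(); r=R.from_rotvec(st["tool_rot"]); P=st["position"]
def q(v): return ((proj(s,P+r.apply(v))-[204.5,179.5])*[7,6]).round(0)[0]
print("y tool",r.apply([0,1,0]).round(2))
for y in(.095,.0585,.01,-.095):
  print(y,[(z,q([-.0375,y,z]),q([.0375,y,z])) for z in(-.0697,-.12,0)])
print(st["joint_positions"].round(3))
```

```text
y tool [-0.08 -1.   -0.  ]
0.095 [(-0.0697, array([246., 595.]), array([502., 593.])), (-0.12, array([241., 515.]), array([509., 513.])), (0, array([253., 695.]), array([494., 693.]))]
0.0585 [(-0.0697, array([248., 505.]), array([497., 503.])), (-0.12, array([243., 423.]), array([504., 421.])), (0, array([254., 607.]), array([489., 605.]))]
0.01 [(-0.0697, array([250., 392.]), array([490., 390.])), (-0.12, array([245., 308.]), array([496., 306.])), (0, array([256., 498.]), array([483., 496.]))]
-0.095 [(-0.0697, array([254., 173.]), array([477., 171.])), (-0.12, array([250.,  86.]), array([482.,  84.])), (0, array([260., 283.]), array([471., 281.]))]
[-0.352  0.243  0.716  1.81  -0.174  1.153 -1.233]
```

Run:
```python
from h import *
import pickle
s=pickle.load(open("im0.pkl","rb"))["side"]
P=np.array([.25102637,.59895426,.18186594]); r=R.from_rotvec([-.619043,-3.0797767,.002689])
p=cv2.resize(s["pixels"][0:70,110:190,::-1],None,fx=8,fy=8,interpolation=2); p=cv2.convertScaleAbs(p,alpha=2,beta=10)
for y in(-.0435,0,.0435):
  for z,c in((0,(0,0,255)),(-.0187,(0,255,0)),(-.0697,(255,0,0))):
    u,v=(proj(s,P+r.apply([0,y,z]))[0]-[109.5,-.5])*8; cv2.circle(p,(int(u),int(v)),4,c,1)
cv2.imwrite("pics/e.png",p)
```

```text
(no output)
```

View pics/e.png

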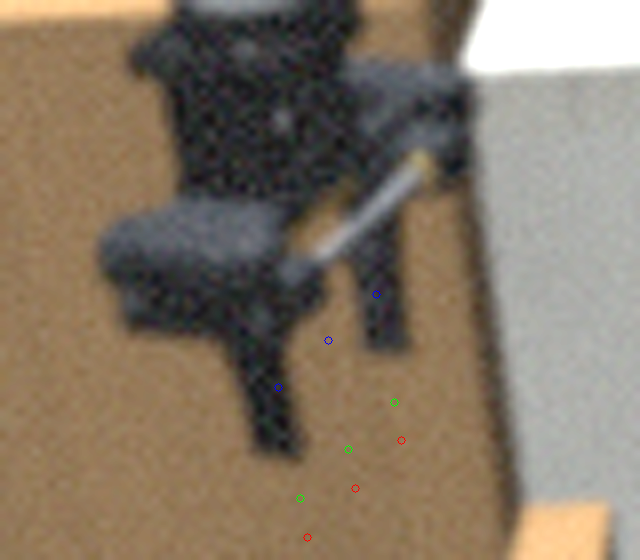

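The start picture shows the fingertips at crop (278,455) and (388,350), about 41 mm (along the tool) above the projected TCP tips. The reported TCP therefore lies about 41 mm beyond the real tips. The other lengths allow a 40 mm lower descent with fully open fingers either way, so I'll try that and see whether the bar is gripped.

Request:
jog_arm:
  moves: [0, 0, 0, 0, 0, 0, 1, 0, 0, 0, 0, 0, 0, 1, 0, 0, 0, 0, 0, 0, 1, 0, 0, 0, 0, 0, 0, 1, 0, 0, 0, 0, 0, 0, 1, 0, 0, 0, 0, 0, 0, 1, 0, 0, 0.03, 0, 0, 0, 1, 0, 0, 0.06, 0, 0, 0, 1]
  newtons: 45

```text
time: 8.35
position: [0.5349, -0.1771, 0.0696]
tool_rot: [-3.139, 0.13, 0.002]
ft_force: [-0.6, -0.5, -0.1]
grip_width: 0.835
grip_force: 0.0
```

Request:
jog_arm:
  moves: [0, 0, 0.025, 0, 0, 0, 1, 0, 0, 0.05, 0, 0, 0, 1, 0, 0, 0.07, 0, 0, 0, 1, 0, 0, 0.07, 0, 0, 0, 0.2, 0, 0, 0.07, 0, 0, 0, -0.2, 0, 0, 0.07, 0, 0, 0, -1, 0, 0, 0.07, 0, 0, 0, -1, 0, 0, 0.07, 0, 0, 0, -1]

```text
time: 9.35
position: [0.5352, -0.1772, 0.0495]
tool_rot: [-3.139, 0.13, 0.001]
ft_force: [-0.6, 0.5, 0.2]
grip_width: 0.516
grip_force: 0.0
```

Request:
jog_arm:
  moves: [0, 0, 0, 0, 0, 0, -1, 0, 0, 0, 0, 0, 0, -1, 0, 0, 0, 0, 0, 0, -1, 0, 0, 0, 0, 0, 0, -1, 0, 0, 0, 0, 0, 0, -1, 0, 0, 0, 0, 0, 0, -1, 0, 0, 0, 0, 0, 0, -1, 0, 0, 0, 0, 0, 0, -1]

```text
time: 10.35
position: [0.535, -0.1776, 0.0494]
tool_rot: [3.139, -0.13, -0.002]
ft_force: [-0.2, -3.2, -1.9]
grip_width: 0.157
grip_force: 45.0
```

```bash
python3 plan.py 0.5353 -0.1772 0.21 -94.74
```

```text
t 10.35 pos [ 0.535  -0.1776  0.0494] ytool -94.75 q7 -1.2 w 0.157 gf 44.993171487003565 f [-0.2 -3.2 -1.9]
shift [ 4.000e-04 -1.100e-03 -5.353e-01] turn [ 0.0004  0.0009 -0.0001]
```

The bar is gripped (width 0.157, 45 N). While held, the pack's underside is at reported z minus 0.0374. Lifting now.

Request:
jog_arm:
  moves: [0, 0, -0.02, 0, 0, 0, -1, 0, 0, -0.06, 0, 0, 0, -1, 0, 0, -0.11, 0, 0, 0, -1, 0, 0, -0.18, 0, 0, 0, -1, 0, 0, -0.26, 0, 0, 0, -1, 0, 0, -0.34, 0, 0, 0, -1, 0, 0, -0.38, 0, 0, 0, -1, 0, 0, -0.4, 0, 0, 0, -1]

```text
time: 11.35
position: [0.5353, -0.1771, 0.1701]
tool_rot: [-3.138, 0.13, 0.0]
ft_force: [-0.9, -0.7, -7.4]
grip_width: 0.156
grip_force: 45.0
```

```bash
python3 plan.py 0.5353 0.05 0.17 -50; python3 plan.py 0.5285 0.2137 0.17 -4.74
```

```text
t 11.35 pos [ 0.5353 -0.1771  0.1701] ytool -94.73 q7 -1.28 w 0.156 gf 44.985731430351734 f [-0.9 -0.7 -7.4]
shift [-6.230e-02 -7.543e-01  7.000e-04] turn [-6.000e-04  1.000e-04 -7.455e-01]
t 11.35 pos [ 0.5353 -0.1771  0.1701] ytool -94.73 q7 -1.28 w 0.156 gf 44.985731430351734 f [-0.9 -0.7 -7.4]
shift [-1.2990e-01 -1.2962e+00  1.0000e-03] turn [-6.0000e-04 -1.0000e-04 -1.4998e+00]
```

Request:
jog_arm:
  moves: [-0.005, -0.05, 0, 0, 0, -0.05, -1, -0.015, -0.15, 0, 0, 0, -0.15, -1, -0.03, -0.27, 0, 0, 0, -0.28, -1, -0.04, -0.39, 0, 0, 0, -0.42, -1, -0.05, -0.5, 0, 0, 0, -0.55, -1, -0.06, -0.59, 0, 0, 0, -0.66, -1, -0.065, -0.63, 0, 0, 0, -0.73, -1, -0.065, -0.65, 0, 0, 0, -0.75, -1]

```text
time: 12.35
position: [0.5306, 0.0223, 0.1686]
tool_rot: [-2.944, -1.092, 0.004]
ft_force: [-0.5, -1.0, -7.4]
grip_width: 0.161
grip_force: 45.0
```

```bash
python3 plan.py 0.5285 0.2137 0.1 -4.74
```

```text
t 12.35 pos [0.5306 0.0223 0.1686] ytool -49.31 q7 -0.91 w 0.161 gf 44.98563816770911 f [-0.5 -1.  -7.4]
shift [ 0.4109 -0.4878  0.2291] turn [-2.900e-03  6.000e-04 -7.429e-01]
```

Request:
jog_arm:
  moves: [0.03, -0.04, 0, 0, 0, -0.06, -1, 0.09, -0.11, 0, 0, 0, -0.16, -1, 0.17, -0.2, 0, 0, 0, -0.3, -1, 0.25, -0.3, 0.03, 0, 0, -0.44, -1, 0.33, -0.39, 0.08, 0, 0, -0.57, -1, 0.38, -0.45, 0.14, 0, 0, -0.68, -1, 0.411, -0.488, 0.2, -0.003, 0, -0.743, -1, 0.411, -0.488, 0.229, -0.003, 0, -0.743, -1]

```text
time: 13.35
position: [0.5295, 0.2122, 0.0992]
tool_rot: [2.315, 2.124, -0.003]
ft_force: [0.7, -0.3, -7.1]
grip_width: 0.155
grip_force: 45.0
```

```bash
python3 plan.py 0.5285 0.2137 0.0425 -4.74
```

```text
t 13.35 pos [0.5295 0.2122 0.0992] ytool -4.93 q7 -0.45 w 0.155 gf 44.98409455642104 f [ 0.7 -0.3 -7.1]
shift [ 0.0049 -0.0035  0.1889] turn [-0.0008  0.0015 -0.0032]
```

Lower slowly in one call, then read the force before opening.

Request:
jog_arm:
  moves: [0.002, -0.003, 0.03, 0, 0, -0.003, -1, 0.005, -0.003, 0.07, 0, 0.001, -0.003, -1, 0.005, -0.003, 0.11, 0, 0.001, -0.003, -1, 0.005, -0.003, 0.14, 0, 0.001, -0.003, -1, 0.005, -0.003, 0.165, 0, 0.001, -0.003, -1, 0.005, -0.003, 0.18, 0, 0.001, -0.003, -1, 0.005, -0.003, 0.188, 0, 0.001, -0.003, -1, 0.005, -0.003, 0.19, 0, 0.001, -0.003, -1]

```text
time: 14.35
position: [0.5307, 0.2117, 0.0438]
tool_rot: [2.315, 2.122, 0.002]
ft_force: [-1.1, -1.0, -7.2]
grip_width: 0.154
grip_force: 45.0
```

Request:
jog_arm:
  moves: [0, 0, 0.005, 0, 0, 0, -1, 0, 0, 0.009, 0, 0, 0, -1, 0, 0, 0.009, 0, 0, 0, -1, 0, 0, 0.009, 0, 0, 0, -0.3, 0, 0, 0.009, 0, 0, 0, -0.3, 0, 0, 0.009, 0, 0, 0, -0.2, 0, 0, 0.009, 0, 0, 0, 0, 0, 0, 0.009, 0, 0, 0, 0]

```text
time: 15.35
position: [0.5306, 0.2117, 0.041]
tool_rot: [2.315, 2.122, 0.002]
ft_force: [0.3, -0.6, 0.2]
grip_width: 0.485
grip_force: 0.0
```

```bash
python3 plan.py 0.53 0.2137 0.17 -4.74
```

```text
t 15.35 pos [0.5306 0.2117 0.041 ] ytool -4.97 q7 -0.43 w 0.485 gf 0.0 f [ 0.3 -0.6  0.2]
shift [ 0.0065 -0.0018 -0.4299] turn [ 0.0018  0.     -0.0039]
```

Released on the mat with no force reading. I'll rise and head for the knob.

Request:
jog_arm:
  moves: [0, 0, -0.05, 0, 0, 0, 0.2, 0, 0, -0.12, 0, 0, 0, 0.2, 0, 0, -0.2, 0, 0, 0, 0.2, 0, 0, -0.3, 0, 0, 0, 0.2, 0, 0, -0.4, 0, 0, 0, 0.2, 0.1, 0, -0.43, 0, 0, 0, 0.5, 0.3, 0, -0.43, 0, 0, 0, 0.5, 0.5, 0, -0.43, 0, 0, 0, 0.5]

```text
time: 16.35
position: [0.5441, 0.3626, 0.1721]
tool_rot: [2.316, 2.12, 0.006]
ft_force: [0.4, -0.9, -0.1]
grip_width: 0.74
grip_force: 0.0
```

```bash
python3 - <<'E'
from h import *
import pickle
d={n:ctrl.get_image(n) for n in("side","top")}
pickle.dump(d,open("im1.pkl","wb"))
a=cv2.resize(d["side"]["pixels"][120:300,180:320,::-1],(400,514),interpolation=2); b=cv2.resize(d["top"]["pixels"][130:270,130:240,::-1],(390,514),interpolation=2)
cv2.imwrite("pics/f.png",np.hstack([a,b]))
E
python3 plan.py .4935 -.2591 0.09 -4.74
```

```text
t 16.45 pos [0.5402 0.3706 0.1698] ytool -4.35 q7 -0.65 w 0.748 gf 0.0 f [-0.2  0.2 -1.4]
shift [-2.1061  0.004   0.2571] turn [ 0.     -0.0041  0.0065]
```

View pics/f.png

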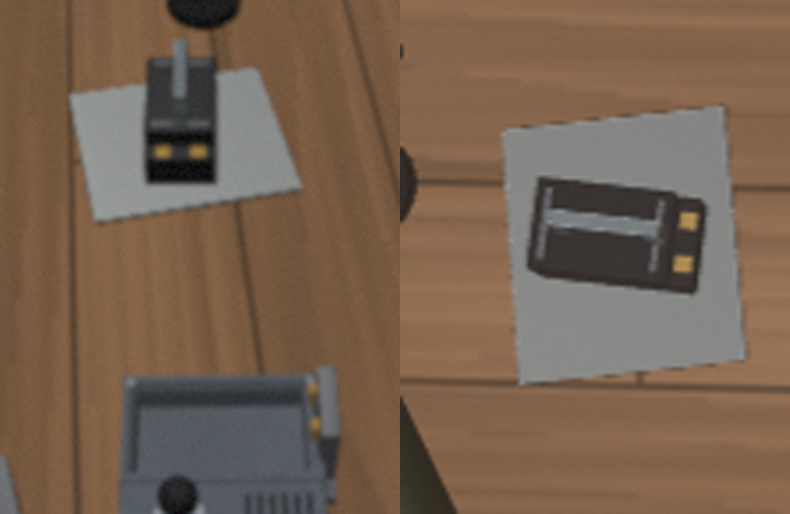

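The picture shows the pack standing on the mat with its brass plates facing the charger side, which is what I want. I moved away from the knob by mistake (+y), but stayed high and clear. Before heading back, I'll measure the handle on the mat.

Run:
```python
from h import *
import pickle
d=pickle.load(open("im1.pkl","rb")); im=d["top"]
sx=lambda x,y:(130+(x-400)/390*110,130+y/514*140)
# handle mask
hsv=cv2.cvtColor(im["pixels"],cv2.COLOR_RGB2HSV); S,V=hsv[...,1],hsv[...,2]
x0,y0=map(int,sx(540,200)); x1,y1=map(int,sx(668,245))
m=np.zeros(V.shape,np.uint8); m[y0:y1,x0:x1]=(V[y0:y1,x0:x1]>95)
n,l,st,c=cv2.connectedComponentsWithStats(m); i=1+st[1:,4].argmax()
k=(l==i).astype(np.uint8); r=cv2.minAreaRect(cv2.findContours(k,0,1)[0][0]); print(st[i],r)
print("handle",plane(im,[r[0],c[i]],.109)); B=plane(im,cv2.boxPoints(r),.109); print(B.round(4))
u=[sx(540,177),sx(528,270),sx(676,192),sx(660,288)]
# brass
m=((hsv[...,0]<35)&(S>100)&(V>120)).astype(np.uint8); m[:,:166]=0; m[:180]=0; m[215:]=0; m[:,240:]=0
n,l,st,c=cv2.connectedComponentsWithStats(m)
for j in range(1,n):
  if st[j,4]>6 and st[j,4]<60: print("brass",c[j],plane(im,[c[j]],.045))
```

```text
[170 187  34   8 152] ((186.40931701660156, 190.3606414794922), (33.05994415283203, 5.454558372497559), 3.8140745162963867)
handle [[0.53069543 0.21284303 0.109     ]
 [0.53104886 0.21324487 0.109     ]]
[[0.525  0.2609 0.109 ]
 [0.5409 0.2607 0.109 ]
 [0.5364 0.1648 0.109 ]
 [0.5205 0.1652 0.109 ]]
brass [211.04761905 189.61904762] [[0.54447341 0.14991854 0.045     ]]
brass [209.36842105 201.52631579] [[0.50806565 0.15360331 0.045     ]]
```

The camera puts the pack at about (0.531, 0.2125), against (0.5306, 0.2117) reported when I released it, so they agree. Now to the knob.

Request:
jog_arm:
  moves: [-0.15, 0, 0, 0, 0, 0, 0.7, -0.35, 0, 0, 0, 0, 0, 0.7, -0.55, 0, 0, 0, 0, 0, 0.7, -0.75, 0, 0, 0, 0, 0, 0.7, -0.95, 0, 0, 0, 0, 0, 0.7, -1, 0, 0, 0, 0, 0, 0.7, -1, 0, 0, 0, 0, 0, 0.7, -1, 0, 0, 0, 0, 0, 0.7]

```text
time: 17.45
position: [0.5175, 0.0645, 0.1703]
tool_rot: [2.312, 2.126, 0.003]
ft_force: [0.4, 0.3, 0.2]
grip_width: 0.849
grip_force: 0.0
```

Request:
jog_arm:
  moves: [-0.15, 0, 0, 0, 0, 0, 0.7, -0.35, 0, 0, 0, 0, 0, 0.7, -0.55, 0, 0, 0, 0, 0, 0.7, -0.75, 0, 0, 0, 0, 0, 0.7, -0.95, 0, 0, 0, 0, 0, 0.7, -1, 0, 0, 0, 0, 0, 0.7, -1, 0, 0, 0, 0, 0, 0.7, -1, 0, 0, 0, 0, 0, 0.7]

```text
time: 18.45
position: [0.4924, -0.2336, 0.1697]
tool_rot: [2.311, 2.128, 0.002]
ft_force: [-0.1, 0.2, -0.1]
grip_width: 0.853
grip_force: 0.0
```

```bash
python3 plan.py .4935 -.2591 0.08 -4.74
```

```text
t 18.45 pos [ 0.4924 -0.2336  0.1697] ytool -4.72 q7 0.39 w 0.853 gf 0.0 f [-0.1  0.2 -0.1]
shift [-0.0848  0.0102  0.2989] turn [ 0.0012 -0.0009  0.0003]
```

Request:
jog_arm:
  moves: [-0.085, 0.01, 0.05, 0, 0, 0, 0.7, -0.085, 0.01, 0.15, 0, 0, 0, 0.7, -0.085, 0.01, 0.27, 0, 0, 0, 0.7, -0.085, 0.01, 0.37, 0, 0, 0, 0.7, -0.085, 0.01, 0.44, 0, 0, 0, 0.7, -0.085, 0.01, 0.49, 0, 0, 0, 0.3, -0.085, 0.01, 0.506, 0, 0, 0, 0, -0.085, 0.01, 0.506, 0, 0, 0, -0.1]

```text
time: 19.45
position: [0.4929, -0.2619, 0.0185]
tool_rot: [2.314, 2.123, 0.002]
ft_force: [-0.5, -0.2, 0.3]
grip_width: 0.597
grip_force: 0.0
```

```bash
python3 plan.py .4935 -.2591 0.018 -4.74
```

```text
t 19.45 pos [ 0.4929 -0.2619  0.0185] ytool -4.93 q7 0.56 w 0.597 gf 0.0 f [-0.5 -0.2  0.3]
shift [0.0095 0.0012 0.0017] turn [ 0.0021 -0.     -0.0032]
```

Request:
jog_arm:
  moves: [0.009, 0.001, 0, 0, 0, 0, -1, 0.009, 0.001, 0, 0, 0, 0, -1, 0.009, 0.001, 0, 0, 0, 0, -1, 0.009, 0.001, 0, 0, 0, 0, -1, 0.009, 0.001, 0, 0, 0, 0, -1, 0.009, 0.001, 0, 0, 0, 0, -1, 0.009, 0.001, 0, 0, 0, 0, -1, 0.009, 0.001, 0, 0, 0, 0, -1]

```text
time: 20.45
position: [0.4941, -0.2595, 0.0189]
tool_rot: [2.313, 2.121, 0.004]
ft_force: [4.5, 2.2, 6.2]
grip_width: 0.352
grip_force: 45.0
```

Request:
jog_arm:
  moves: [0, 0, -0.01, 0, 0, 0, -1, 0, 0, -0.02, 0, 0, 0, -1, 0, 0, -0.03, 0, 0, 0, -1, 0, 0, -0.04, 0, 0, 0, -1, 0, 0, -0.05, 0, 0, 0, -1, 0, 0, -0.055, 0, 0, 0, -1, 0, 0, -0.058, 0, 0, 0, -1, 0, 0, -0.058, 0, 0, 0, -1]

```text
time: 21.45
position: [0.494, -0.2595, 0.0349]
tool_rot: [2.313, 2.121, 0.003]
ft_force: [7.9, 0.0, -6.1]
grip_width: 0.351
grip_force: 45.0
```

Request:
jog_arm:
  moves: [0, 0, -0.005, 0, 0, 0, -1, 0, 0, -0.01, 0, 0, 0, -1, 0, 0, -0.01, 0, 0, 0, -1, 0, 0, -0.01, 0, 0, 0, -1, 0, 0, -0.01, 0, 0, 0, -1, 0, 0, -0.01, 0, 0, 0, -1, 0, 0, -0.01, 0, 0, 0, -1, 0, 0, -0.01, 0, 0, 0, -1]

```text
time: 22.45
position: [0.4939, -0.2596, 0.0353]
tool_rot: [2.312, 2.121, 0.001]
ft_force: [14.3, -3.2, -23.1]
grip_width: 0.35
grip_force: 45.0
```

That is the stop: 23 N and no further travel. I'll ease off, open and rise.

Request:
jog_arm:
  moves: [0, 0, 0.01, 0, 0, 0, -1, 0, 0, 0.01, 0, 0, 0, 0.2, 0, 0, 0.01, 0, 0, 0, 0.2, 0, 0, 0.01, 0, 0, 0, 0.2, 0, 0, 0.01, 0, 0, 0, 0.2, 0, 0, 0.01, 0, 0, 0, 0.2, 0, 0, -0.06, 0, 0, 0, 0.2, 0, 0, -0.16, 0, 0, 0, 0.2]

```text
time: 23.45
position: [0.4919, -0.2593, 0.0865]
tool_rot: [-2.316, -2.122, 0.0]
ft_force: [-0.3, -0.5, 0.1]
grip_width: 0.599
grip_force: 0.0
```

Request:
jog_arm:
  moves: [0, 0, -0.1, 0, 0, 0, 0.2, 0, 0, -0.2, 0, 0, 0, 0.2, 0, 0, -0.3, 0, 0, 0, 0.2, 0.1, 0, -0.3, 0, 0, 0, 0.2, 0.2, 0, -0.3, 0, 0, 0, 0.2, 0.4, 0, -0.3, 0, 0, 0, 0.2, 0.6, 0, -0.3, 0, 0, 0, 0.2, 0.6, 0, -0.3, 0, 0, 0, 0.2]

```text
time: 24.45
position: [0.5087, -0.0741, 0.1764]
tool_rot: [-2.305, -2.134, -0.004]
ft_force: [0.8, -1.3, 0.3]
grip_width: 0.599
grip_force: 0.0
```

```bash
python3 plan.py .531 .212 0.11 -4.74
python3 - <<'E'
from h import *
im=ctrl.get_image("side"); save(im,"g.png",(205,235,310,330),6)
E
```

```text
t 24.45 pos [ 0.5087 -0.0741  0.1764] ytool -4.41 q7 0.03 w 0.599 gf 0.0 f [ 0.8 -1.3  0.3]
shift [9.562e-01 7.000e-04 2.234e-01] turn [ 0.0013 -0.0019  0.0056]
```

View pics/g.png

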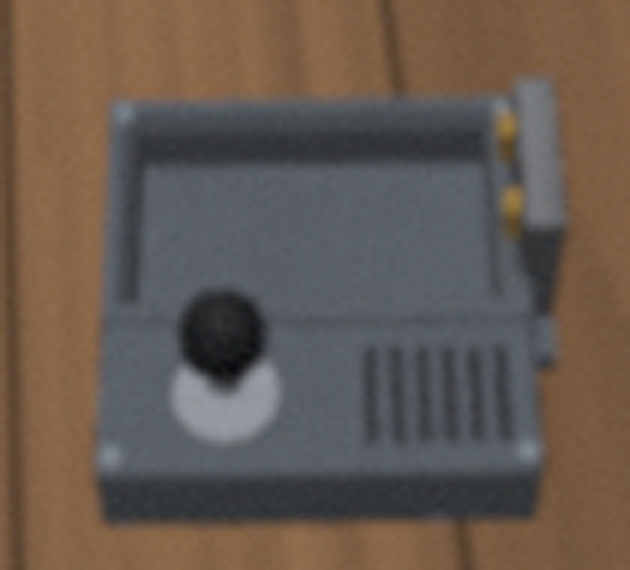

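The knob is out: its head has moved up to crop (222,333) and the stem shows beneath it. Back to the pack.

Request:
jog_arm:
  moves: [0.15, 0, 0, 0, 0, 0, 0.2, 0.35, 0, 0, 0, 0, 0, 0.2, 0.55, 0, 0, 0, 0, 0.005, 0.2, 0.75, 0, 0, 0, 0, 0.005, 0.2, 0.956, 0, 0.05, 0, -0.002, 0.005, 0.2, 0.956, 0, 0.15, 0, -0.002, 0.005, 0.2, 0.956, 0, 0.223, 0, -0.002, 0.005, 0.2, 0.956, 0, 0.223, 0, -0.002, 0.005, 0.2]

```text
time: 25.5
position: [0.5326, 0.2029, 0.1079]
tool_rot: [2.322, 2.112, -0.007]
ft_force: [0.6, 0.1, 0.7]
grip_width: 0.601
grip_force: 0.0
```

```bash
python3 plan.py .5307 .212 0.0415 -4.9
```

```text
t 25.5 pos [0.5326 0.2029 0.1079] ytool -5.42 q7 -0.45 w 0.601 gf 0.0 f [0.6 0.1 0.7]
shift [ 0.0309 -0.0089  0.2213] turn [-0.001   0.0051 -0.0086]
```

Request:
jog_arm:
  moves: [0, 0, 0, 0, 0, 0, 0.2, 0, 0, 0.03, 0, 0, 0, 0.2, 0, 0, 0.06, 0, 0, 0, 0.2, 0, 0, 0.09, 0, 0, 0, 0.2, 0, 0, 0.1, 0, 0, 0, 0.2, 0, 0, 0.1, 0, 0, 0, 0.2, 0, 0, 0.1, 0, 0, 0, 0.2, 0, 0, 0.1, 0, 0, 0, 0.2]

```text
time: 26.5
position: [0.5335, 0.2055, 0.0801]
tool_rot: [2.319, 2.115, 0.0]
ft_force: [-0.7, 0.4, 0.8]
grip_width: 0.602
grip_force: 0.0
```

```bash
python3 plan.py .5307 .212 0.0415 -4.9
```

```text
t 26.5 pos [0.5335 0.2055 0.0801] ytool -5.27 q7 -0.44 w 0.602 gf 0.0 f [-0.7  0.4  0.8]
shift [ 0.021  -0.0115  0.1284] turn [ 0.0022  0.0017 -0.0062]
```

Request:
jog_arm:
  moves: [0.01, -0.006, 0.02, 0, 0, -0.003, 0.2, 0.021, -0.0115, 0.05, 0.002, 0.001, -0.006, 0.2, 0.021, -0.0115, 0.09, 0.002, 0.001, -0.006, 0.2, 0.021, -0.0115, 0.12, 0.002, 0.001, -0.006, 0.1, 0.021, -0.0115, 0.128, 0.002, 0.001, -0.006, 0, 0.021, -0.0115, 0.128, 0.002, 0.001, -0.006, -0.2, 0.021, -0.0115, 0.128, 0.002, 0.001, -0.006, -0.3, 0.021, -0.0115, 0.128, 0.002, 0.001, -0.006, -0.4]

```text
time: 27.5
position: [0.5308, 0.212, 0.0417]
tool_rot: [2.314, 2.124, -0.0]
ft_force: [0.2, 0.1, -0.1]
grip_width: 0.333
grip_force: 0.0
```

```bash
python3 plan.py .5307 .212 0.0415 -4.9
```

```text
t 27.5 pos [0.5308 0.212  0.0417] ytool -4.91 q7 -0.43 w 0.333 gf 0.0 f [ 0.2  0.1 -0.1]
shift [ 0.0001 -0.0003  0.0008] turn [ 0.0004  0.0006 -0.0002]
```

Request:
jog_arm:
  moves: [0, 0, 0, 0, 0, 0, -1, 0, 0, 0, 0, 0, 0, -1, 0, 0, 0, 0, 0, 0, -1, 0, 0, 0, 0, 0, 0, -1, 0, 0, 0, 0, 0, 0, -1, 0, 0, 0, 0, 0, 0, -1, 0, 0, 0, 0, 0, 0, -1, 0, 0, 0, 0, 0, 0, -1]

```text
time: 28.5
position: [0.5308, 0.2119, 0.0414]
tool_rot: [2.314, 2.124, -0.001]
ft_force: [1.8, 0.4, -0.8]
grip_width: 0.154
grip_force: 45.0
```

Request:
jog_arm:
  moves: [0, 0, -0.02, 0, 0, 0, -1, 0, 0, -0.06, 0, 0, 0, -1, 0, 0, -0.12, 0, 0, 0, -1, 0, 0, -0.2, 0, 0, 0, -1, 0, 0, -0.28, 0, 0, 0, -1, 0, 0, -0.36, 0, 0, 0, -1, 0, 0, -0.42, 0, 0, 0, -1, 0, 0, -0.44, 0, 0, 0, -1]

```text
time: 29.5
position: [0.5312, 0.2123, 0.1751]
tool_rot: [2.314, 2.123, 0.002]
ft_force: [0.2, 0.2, -6.8]
grip_width: 0.152
grip_force: 45.0
```

```bash
python3 plan.py .5353 -.1772 0.17 85.26
```

```text
t 29.5 pos [0.5312 0.2123 0.1751] ytool -4.92 q7 -0.46 w 0.152 gf 44.996586721390486 f [ 0.2  0.2 -6.8]
shift [-1.2923  0.1249  0.0166] turn [ 1.600e-03  1.000e-03 -1.503e+00]
```

Request:
jog_arm:
  moves: [-0.05, 0.005, 0, 0, 0, -0.05, -1, -0.15, 0.015, 0, 0, 0, -0.15, -1, -0.27, 0.03, 0, 0, 0, -0.28, -1, -0.39, 0.04, 0, 0, 0, -0.42, -1, -0.5, 0.05, 0, 0, 0, -0.55, -1, -0.59, 0.06, 0, 0, 0, -0.66, -1, -0.63, 0.063, 0, 0, 0, -0.73, -1, -0.65, 0.063, 0, 0, 0, -0.75, -1]

```text
time: 30.5
position: [0.5321, 0.0151, 0.173]
tool_rot: [-1.327, -2.847, 0.003]
ft_force: [-0.6, 0.5, -7.2]
grip_width: 0.157
grip_force: 45.0
```

```bash
python3 plan.py .5353 -.1772 0.17 85.26
```

```text
t 30.5 pos [0.5321 0.0151 0.173 ] ytool 40.01 q7 0.65 w 0.157 gf 44.99665992334485 f [-0.6  0.5 -7.2]
shift [-0.4977 -0.4038  0.0107] turn [-0.0018 -0.0008 -0.7541]
```

Request:
jog_arm:
  moves: [-0.05, -0.04, 0, 0, 0, -0.06, -1, -0.13, -0.1, 0, 0, 0, -0.17, -1, -0.23, -0.18, 0, 0, 0, -0.31, -1, -0.33, -0.26, 0, 0, 0, -0.45, -1, -0.42, -0.34, 0, 0, 0, -0.58, -1, -0.47, -0.38, 0.01, 0, 0, -0.69, -1, -0.498, -0.404, 0.01, -0.002, 0, -0.754, -1, -0.498, -0.404, 0.01, -0.002, 0, -0.754, -1]

```text
time: 31.5
position: [0.5357, -0.1768, 0.1703]
tool_rot: [-0.132, -3.138, -0.001]
ft_force: [0.9, 0.7, -6.4]
grip_width: 0.153
grip_force: 45.0
```

Request:
jog_arm:
  moves: [0, 0, 0, 0, 0, 0, -1, 0, 0, 0.05, 0, 0, 0, -1, 0, 0, 0.1, 0, 0, 0, -1, 0, 0, 0.15, 0, 0, 0, -1, 0, 0, 0.18, 0, 0, 0, -1, 0, 0, 0.2, 0, 0, 0, -1, 0, 0, 0.2, 0, 0, 0, -1, 0, 0, 0.2, 0, 0, 0, -1]

```text
time: 32.5
position: [0.5366, -0.1764, 0.1113]
tool_rot: [0.128, 3.137, 0.001]
ft_force: [0.6, 1.4, -6.6]
grip_width: 0.156
grip_force: 45.0
```

```bash
python3 plan.py .5353 -.1772 0.09 85.26
python3 - <<'E'
from h import *
import pickle
im=ctrl.get_image("side"); pickle.dump(im,open("im2.pkl","wb"))
z=ctrl.get_state()["position"][2]-.0374
hsv=cv2.cvtColor(im["pixels"],cv2.COLOR_RGB2HSV)
m=((hsv[...,0]<35)&(hsv[...,0]>14)&(hsv[...,1]>110)&(hsv[...,2]>110)).astype(np.uint8)
n,l,st,c=cv2.connectedComponentsWithStats(m)
for j in range(1,n):
  if 8<st[j,4]<100 and 200<c[j,0]<320 and 200<c[j,1]<330: print(st[j,4],c[j].round(1),"if step z",plane(im,[c[j]],z+.04)[0].round(4))
E
```

```text
t 32.5 pos [ 0.5366 -0.1764  0.1113] ytool 85.32 q7 1.86 w 0.156 gf 44.99648440629244 f [ 0.6  1.4 -6.6]
shift [ 0.0044 -0.003   0.0709] turn [0.0007 0.0016 0.001 ]
37 [283.2 244.4] if step z [ 0.5972 -0.1606  0.114 ]
48 [285.  257.2] if step z [ 0.5963 -0.1961  0.114 ]
11 [290.1 268.4] if step z [ 0.6033 -0.2266  0.114 ]
```

Request:
jog_arm:
  moves: [0.002, -0.001, 0.01, 0, 0, 0.001, -1, 0.004, -0.003, 0.03, 0, 0.001, 0.001, -1, 0.004, -0.003, 0.05, 0, 0.001, 0.001, -1, 0.004, -0.003, 0.07, 0, 0.001, 0.001, -1, 0.004, -0.003, 0.085, 0, 0.001, 0.001, -1, 0.004, -0.003, 0.095, 0, 0.001, 0.001, -1, 0.004, -0.003, 0.1, 0, 0.001, 0.001, -1, 0.004, -0.003, 0.1, 0, 0.001, 0.001, -1]

```text
time: 33.55
position: [0.535, -0.177, 0.0807]
tool_rot: [-0.13, -3.138, -0.001]
ft_force: [-0.5, -0.7, -7.0]
grip_width: 0.156
grip_force: 45.0
```

```bash
python3 plan.py .5353 -.1772 0.05 85.26
```

```text
t 33.55 pos [ 0.535  -0.177   0.0807] ytool 85.27 q7 1.88 w 0.156 gf 44.99660136178136 f [-0.5 -0.7 -7. ]
shift [-0.0012 -0.0007  0.1024] turn [ 0.0007 -0.0005  0.0001]
```

Request:
jog_arm:
  moves: [-0.001, 0, 0.01, 0, 0, 0, -1, -0.001, 0, 0.02, 0, 0, 0, -1, -0.001, 0, 0.03, 0, 0, 0, -1, -0.001, 0, 0.04, 0, 0, 0, -1, -0.001, 0, 0.05, 0, 0, 0, -1, -0.001, 0, 0.06, 0, 0, 0, -1, -0.001, 0, 0.06, 0, 0, 0, -1, -0.001, 0, 0.06, 0, 0, 0, -1]

```text
time: 34.55
position: [0.5353, -0.177, 0.0628]
tool_rot: [-0.13, -3.139, -0.001]
ft_force: [0.1, -0.1, -6.9]
grip_width: 0.152
grip_force: 45.0
```

```bash
python3 plan.py .5353 -.1772 0.0495 85.26
```

```text
t 34.55 pos [ 0.5353 -0.177   0.0628] ytool 85.27 q7 1.89 w 0.152 gf 44.99644009396434 f [ 0.1 -0.1 -6.9]
shift [-0.     -0.0006  0.0444] turn [ 0.0007 -0.0003  0.0001]
```

No contact forces and the pack is inside the well. Continuing down.

Request:
jog_arm:
  moves: [0, 0, 0.01, 0, 0, 0, -1, 0, 0, 0.02, 0, 0, 0, -1, 0, 0, 0.03, 0, 0, 0, -1, 0, 0, 0.038, 0, 0, 0, -1, 0, 0, 0.044, 0, 0, 0, -1, 0, 0, 0.048, 0, 0, 0, -1, 0, 0, 0.048, 0, 0, 0, -1, 0, 0, 0.048, 0, 0, 0, -1]

```text
time: 35.55
position: [0.5353, -0.177, 0.0485]
tool_rot: [-0.13, -3.139, -0.001]
ft_force: [-0.8, 1.2, -5.8]
grip_width: 0.155
grip_force: 45.0
```

Request:
jog_arm:
  moves: [0, 0, 0.005, 0, 0, 0, -1, 0, 0, 0.005, 0, 0, 0, -1, 0, 0, 0.005, 0, 0, 0, -0.5, 0, 0, 0.005, 0, 0, 0, -0.3, 0, 0, 0.005, 0, 0, 0, 0, 0, 0, 0.005, 0, 0, 0, 0, 0, 0, 0.005, 0, 0, 0, 0, 0, 0, 0.005, 0, 0, 0, 0]

```text
time: 36.55
position: [0.5352, -0.177, 0.0468]
tool_rot: [-0.13, -3.138, -0.001]
ft_force: [0.5, 0.0, -0.1]
grip_width: 0.495
grip_force: 0.0
```

Request:
jog_arm:
  moves: [0, 0, -0.05, 0, 0, 0, 0, 0, 0, -0.1, 0, 0, 0, 0, 0, 0, -0.2, 0, 0, 0, 0, 0, 0, -0.3, 0, 0, 0, 0, 0, 0, -0.35, 0, 0, 0, 0, 0, 0, -0.35, 0, 0, 0, -1, 0, 0, -0.35, 0, 0, 0, -1, 0, 0, -0.35, 0, 0, 0, -1]

```text
time: 37.55
position: [0.5344, -0.1768, 0.1506]
tool_rot: [-0.129, -3.136, -0.001]
ft_force: [-0.2, -0.3, -0.1]
grip_width: 0.243
grip_force: 0.0
```

```bash
python3 plan.py .4935 -.2591 0.09 85.26
python3 - <<'E'
from h import *
im=ctrl.get_image("side")
hsv=cv2.cvtColor(im["pixels"],cv2.COLOR_RGB2HSV)
m=((hsv[...,0]<35)&(hsv[...,0]>14)&(hsv[...,1]>110)&(hsv[...,2]>110)).astype(np.uint8)
n,l,st,c=cv2.connectedComponentsWithStats(m)
for j in range(1,n):
  if 8<st[j,4]<100 and 200<c[j,0]<320 and 200<c[j,1]<330: print(st[j,4],c[j].round(1),plane(im,[c[j]],.052)[0].round(4))
t=np.radians(-4.74)
e=lambda x,y:[.5353+x*np.cos(t)-y*np.sin(t),-.1772+x*np.sin(t)+y*np.cos(t),.052]
print("expected mid plates",proj(im,e(.06,0)),e(.06,0))
E
```

```text
t 37.55 pos [ 0.5344 -0.1768  0.1506] ytool 85.27 q7 1.84 w 0.243 gf 0.0 f [-0.2 -0.3 -0.1]
shift [ 0.1128 -0.2848  0.2019] turn [ 0.0008 -0.0026  0.0002]
33 [281.6 259.6] [ 0.5961 -0.1614  0.052 ]
10 [290.2 268.5] [ 0.6132 -0.1887  0.052 ]
38 [282.2 272.4] [ 0.5926 -0.1975  0.052 ]
expected mid plates [[282.33592016 266.83692234]] [np.float64(0.5950947964046689), np.float64(-0.18215805636557256), 0.052]
```

The pack is released, and its plates' midpoint at (281.9, 266.0) matches the predicted home spot at (282.3, 266.8). Next: push the knob in with shut fingers.

Request:
jog_arm:
  moves: [0.03, -0.07, 0, 0, 0, 0, -1, 0.06, -0.14, 0, 0, 0, 0, -1, 0.09, -0.21, 0, 0, 0, 0, -1, 0.113, -0.285, 0, 0, -0.002, 0, -1, 0.113, -0.285, 0.05, 0, -0.002, 0, -1, 0.113, -0.285, 0.12, 0, -0.002, 0, -1, 0.113, -0.285, 0.2, 0, -0.002, 0, -1, 0.113, -0.285, 0.2, 0, -0.002, 0, -1]

```text
time: 38.6
position: [0.4928, -0.257, 0.0887]
tool_rot: [-0.127, -3.135, -0.004]
ft_force: [-0.0, -0.2, -0.4]
grip_width: 0.01
grip_force: 0.0
```

```bash
python3 plan.py .4935 -.2591 0.045 85.26
```

```text
t 38.6 pos [ 0.4928 -0.257   0.0887] ytool 85.35 q7 2.04 w 0.01 gf 0.0 f [-0.  -0.2 -0.4]
shift [-0.0035 -0.0071  0.1458] turn [ 0.0024 -0.0039  0.0015]
```

Request:
jog_arm:
  moves: [-0.003, -0.007, 0.04, 0, 0, 0, -1, -0.003, -0.007, 0.07, 0, 0, 0, -1, -0.003, -0.007, 0.09, 0, 0, 0, -1, -0.003, -0.007, 0.105, 0, 0, 0, -1, -0.003, -0.007, 0.12, 0, 0, 0, -1, -0.003, -0.007, 0.13, 0, 0, 0, -1, -0.003, -0.007, 0.14, 0, 0, 0, -1, -0.003, -0.007, 0.14, 0, 0, 0, -1]

```text
time: 39.6
position: [0.4952, -0.2616, 0.0502]
tool_rot: [0.13, 3.137, 0.002]
ft_force: [-1.8, 0.9, 4.3]
grip_width: 0.007
grip_force: 1.8
```

Request:
jog_arm:
  moves: [0, 0, 0.005, 0, 0, 0, -1, 0, 0, 0.01, 0, 0, 0, -1, 0, 0, 0.015, 0, 0, 0, -1, 0, 0, 0.02, 0, 0, 0, -1, 0, 0, 0.02, 0, 0, 0, -1, 0, 0, 0.02, 0, 0, 0, -1, 0, 0, 0.02, 0, 0, 0, -1, 0, 0, 0.02, 0, 0, 0, -1]

```text
time: 40.6
position: [0.4953, -0.2616, 0.0456]
tool_rot: [0.13, 3.137, 0.003]
ft_force: [-4.7, 3.0, 13.6]
grip_width: 0.003
grip_force: 7.0
```

Request:
jog_arm:
  moves: [0, 0, 0.005, 0, 0, 0, -1, 0, 0, 0.01, 0, 0, 0, -1, 0, 0, 0.01, 0, 0, 0, -1, 0, 0, 0.01, 0, 0, 0, -1, 0, 0, 0.01, 0, 0, 0, -1, 0, 0, 0.01, 0, 0, 0, -1, 0, 0, 0.01, 0, 0, 0, -1, 0, 0, 0.01, 0, 0, 0, -1]

```text
time: 41.6
position: [0.4956, -0.2617, 0.0454]
tool_rot: [0.13, 3.136, 0.005]
ft_force: [-12.4, 6.3, 30.9]
grip_width: 0.005
grip_force: 16.1
```

Firm stop: 31 N and no movement. I'll retreat and verify the knob by measurement.

Request:
jog_arm:
  moves: [0, 0, -0.02, 0, 0, 0, -1, 0, 0, -0.06, 0, 0, 0, -1, 0, 0, -0.15, 0, 0, 0, -1, 0, 0, -0.25, 0, 0, 0, -1, 0, 0, -0.35, 0, 0, 0, -1, 0, 0, -0.45, 0, 0, 0, -1, 0, 0, -0.5, 0, 0, 0, -1, 0, 0, -0.5, 0, 0, 0, -1]

```text
time: 42.6
position: [0.4955, -0.2619, 0.1913]
tool_rot: [0.129, 3.136, 0.0]
ft_force: [-0.1, 0.6, 0.1]
grip_width: 0.004
grip_force: 0.0
```

Run:
```python
from h import *
import pickle
a=pickle.load(open("im0.pkl","rb"))["side"]; b=ctrl.get_image("side")
for im in(a,pickle.load(open("im2.pkl","rb")),b):
    g=im["pixels"][284:312,228:258].max(2); m=(g<60).astype(np.uint8)
    n,l,st,c=cv2.connectedComponentsWithStats(m); i=1+st[1:,4].argmax(); print("knob",c[i].round(1)+[228,284],st[i])
hsv=cv2.cvtColor(b["pixels"],cv2.COLOR_RGB2HSV)
m=((hsv[...,0]<35)&(hsv[...,0]>14)&(hsv[...,1]>110)&(hsv[...,2]>110)).astype(np.uint8)
n,l,st,c=cv2.connectedComponentsWithStats(m)
for j in range(1,n):
  if 8<st[j,4]<100 and 200<c[j,0]<320 and 200<c[j,1]<330: print("brass",st[j,4],c[j].round(1))
```

```text
knob [241.9 293.7] [  7   3  14  15 158]
knob [241.7 290.5] [  7   0  14  15 157]
knob [241.8 293.9] [  8   3  13  15 143]
brass 9 [289. 256.]
brass 35 [281.4 259.6]
brass 11 [290.1 268.6]
brass 40 [282.2 272.5]
```

The knob's image position is back at its fully-in value (293.9, against 293.7 at the start), and the pack hasn't moved. Handing in.

```bash
python3 -c "
from bench import ctrl
print(ctrl.close_job())"
```

```text
the job is handed in; nothing more can be done
None
```

The job is handed in (no verdict came back): by my final measurements the pack is home the right way round and released, the knob is fully back in, and the arm is clear of everything.

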